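# Turn the plate to its next edge and pack it out under the strap clamp

### The job

Turn the brass plate a quarter turn and set it flat on the fixture's rest with its blue-marked edge against the two brass pins. Then pack the gap under the strap clamp: stack one or more of the three grey shims squarely on the plate, as many as it takes for the strap to lie level when it is swung down onto the stack. Finish while holding: keep the strap pressed firmly down on the stack with the gripper, without letting up; leave any shim that is not needed on the bench and the other things where they are.

Things in the scene. Friction and masses are not known exactly. Their poses are not given: they have to be found in the camera images.
- fixture: Grey fixture on the bench, base 205 x 100 x 12 mm (x -55 to +150). Origin on the bench under the middle of the rest; x points from rest to post. Steel rest 40 (x) x 36 (y) mm, top at z 30 mm. Two brass pins, 8 mm thick, at x 32, y -15 and +15 mm, top at z 40: an edge touching both lies at x = 28 mm. Dark post at x 112 to 128 mm, 112 mm high, 34 wide, carries the blue head.
- seat (a point): Centre of the top of the rest, 30 mm above the bench; axes as the fixture's. The plate belongs centred over it (sideways within 8 mm).
- head (a joint): Height setting of the blue head, m, 0 to 0.013, clamped: it does not move. The strap's hinge is at x 95, y 0, z 68 mm + this value in the fixture's frame. With the strap level its pad's underside is 50 mm + this value above the bench, over the rest's middle; the seated plate's top is at 44 mm, so the gap to pack is 6 mm + this value.
- strap (a joint): Swing of the steel strap about its hinge (along the fixture's y), rad: 0 = level, reaching from the post over the rest to the fixture's -x; positive = free end raised. Starts upright (1.55 to 1.75); stops at -0.10 and 1.85. Friction (0.2 Nm) keeps it where it is left. Within 0.06 of 0 counts as level.
- strap_handle (a point): Middle of the red grip at the strap's free end, on the strap's centre line, 155 mm from the hinge. Grip 44 mm long (133 to 177 mm from the hinge), 19 mm wide along the hinge line, 13 mm thick; the strap is 18 mm wide, 10 mm thick. Axes are the fixture's when the joint reads 0.
- strap_pad (a point): Middle of the underside of the strap's round rubber pad (18 mm across), 95 mm from the hinge and 18 mm below the strap's centre line.
- workpiece: Loose brass plate 56 (x) x 44 (y) x 14 (z) mm, about 0.25 kg, flat on the bench right of the fixture, about a quarter turn anticlockwise of how it must lie. Origin at the centre of its underside. The +x edge is marked blue; the -y edge is finished, with two filed notches 6 mm wide and 4 deep beside a 22 mm land. On the rest its x axis lies along the fixture's x.
- blue_edge (a point): Middle of the plate's blue-marked edge face, 28 mm from the plate's centre along its x, 7 mm above its underside.
- shim_1: Loose flat grey aluminium shim 44 (x) x 34 (y) x 8 (z) mm, about 60 g, one of three alike, lying on the bench to the left of the fixture with room to grip it across the 34 mm. Origin at the centre of its underside, z up. In the stack its x lies along the fixture's x.
- shim_2: Loose flat grey aluminium shim 44 (x) x 34 (y) x 8 (z) mm, about 60 g, one of three alike, lying on the bench to the left of the fixture with room to grip it across the 34 mm. Origin at the centre of its underside, z up. In the stack its x lies along the fixture's x.
- shim_3: Loose flat grey aluminium shim 44 (x) x 34 (y) x 8 (z) mm, about 60 g, one of three alike, lying on the bench to the left of the fixture with room to grip it across the 34 mm. Origin at the centre of its underside, z up. In the stack its x lies along the fixture's x.
- masking_tape: Bystander: roll of masking tape 96 mm across, 25 mm high. Origin under its centre.
- pliers_round: Bystander: round-nose pliers with blue handles, 141 mm long. Origin under the centre.
- loupe: Bystander: small folding loupe, 57 mm long. Origin under the centre.
- marker: Bystander: red and white marker pen, 135 mm long. Origin under the centre.
- the_caliper: Bystander: digital caliper, closed, 230 mm long, 66 mm wide. Origin under the centre.

How it is judged:
By the outcome, as a careful person would: the job done as asked, in the order asked, and still so for the second after the job is handed in, while the arm keeps its last pose, push and grip.
It also fails if it takes over 72 s, if anything falls off the work surface, if the arm or the gripper's body presses on something with over 40 N, if the wrist force passes 120 N, or if a joint passes its speed limit or range.

### The arm

A 6-joint arm with a two-finger parallel gripper is mounted at the origin on a cart in front of the work surface, level with it; the furniture and walls round the work are solid. World frame = base frame: x ahead of the robot, y to its left, z up, the work surface at z = 0. Lengths are in m, angles in rad, forces in N, time in s.
With the tool pointing down it reaches from about 0.275 to 0.725 m from the base axis. Payload 15.9 kg.
Tool frame: the origin (TCP) lies midway between the tips of the shut fingers; the grasp point (between the pads) lies 19 mm behind it; z points along the fingers, y is the direction in which the jaws open and shut (so a half turn about z gives the same grasp; the last joint's range is limited). The gripper opens to 85 mm and grips with 20 to 120 N. Pads are 22 mm wide; open, the fingers measure 114 mm over their backs; the gripper's body (76 mm by 85 mm) begins 54 mm behind the grasp point. The pads swing forward as they close: fully open they stand 13 mm farther back than shut.
Start: joints at [1.187, 0.213, -0.034, 1.323, 0, 1.571], TCP at [0.187, 0.464, 0.231] pointing down, gripper open.
Joint ranges: [-2.98, 2.98], [-0.74, 1.72], [-1.14, 1.35], [-2.1, 2.04], [-1.57, 1.44], [-3.14, 3.14]. Speed limits (rad/s): [1.89, 1.89, 2.39, 2.57, 3.14, 3.14].

### API

Orientations are given as a 3x3 rotation matrix whose columns are the frame's x, y, z axes.
In Python, from rig import manip gives the robot as it stands.
- The arm moves only by the shell command python3 -m creep 'ROWS' [FORCE]. ROWS is JSON, a list of rows, each an object of numbers: "tx", "ty", "tz": the shift along the tool's x, y, z in mm; "wx", "wy", "wz": the turn, a rotation vector about the tool's x, y, z in degrees; "claw": the gripper command: -1 is fully open, 1 is shut, values between are in proportion. A call has 1 to 20 rows; each row shifts and turns the commanded pose from where the row before left it, along the tool's axes as they then stand; what a row does not reach is not made up. A row lasts 1/10 s, in which the tool goes at most 50 mm and 8.59 degrees, less where a joint would pass 70% of its speed; a pose out of reach is approached as far as the arm can. A call is refused whole if a number of a shift passes 50 or a number of a turn 8.59, either way. A call with a gripper value outside its range is refused whole. The fingers move at their own pace and stop on an object; FORCE is the grip in N (left out, the last holds). Time passes only in rows, so rows that do not move let the fingers close. It gives the time, the measured TCP pose, the force and the opening at its end, in the units of the state.
- manip.get_obs(): the state, without advancing time (a new reading comes with each control period).
- manip.snapshot(name): name is "scene" or "side" or "wrist"; returns a dict with "pixels" (400x640x3 uint8, red, green, blue), "depth" (400x640 float32, m along the optical axis (not along the pixel's ray), 0 where there is no reading), "intrinsics" (3x3 intrinsics, pixels), "T" (4x4, takes a point from camera to world coordinates). Camera axes: x right, y down, z forward; pixel columns grow to the right and rows downward; lengths in m; the calibration is good to about 2 mm. A picture is of the moment at which its call begins.
- manip.sign_off(): hands the job in, once; it reports no verdict.
Trained networks look in a picture, given as the dict that the camera call returned (one of the last four; its "shot" number tells which), for a name from the list of things; names that differ only in an ending like _2 or _b are one class to them, and where a whole thing is asked for, a point or a joint stands for the part that bears it (a point fixed in the world has none). Each returns a list of dicts, best first, with "confidence" (0 to 1); they miss things now and then, are a little off and sometimes report something else, mostly with a low value. They report only what shows in the picture. A call takes as long as a camera call.
- manip.recognise(picture, name): "centre" ([x, y, z] in m, in world coordinates, good to about 4 mm: the middle of the surface that is visible of it).
- manip.outline_of(picture, name): "region" (400x640 bool, what is visible of it).
- manip.pinpoint(picture, name): "centre" ([x, y, z] in m, in world coordinates, good to about 4 mm: a listed point, or the origin of a listed thing).
The state is a dict: "time": time; "qpos": joint angles; "qd": joint speeds; "tau": joint torques, N m; "tcp_pos": TCP position; "tool_rot": TCP orientation; "force": force on the tool from outside, world axes, zero at the start; "moment": the same for the moment, N m; "gripper_width": finger opening in m.
Only numpy, scipy, OpenCV 4.12 (cv2) and the standard library are available. Lean on these libraries where they do the work, as an engineer would, in place of code of your own. Each camera call takes 0.05 s, during which the arm holds its last target. There are 200 camera calls.

## Working session

There is one attempt and no reset: what is moved stays moved. The work goes in short steps, Python scripts to look and compute and a shell command to move; the robot and the scene stay as the last step left them, time stands still between calls to the robot, and variables do not carry over. Pictures are saved under pics/ and viewed, about 8 in all and at most 12, crops included, and the job is handed in when it is done.

```bash
ls; mkdir -p pics; cat > h.py <<'E'
from rig import manip
import numpy as np, cv2
def look(cam,fn=None):
    s=manip.snapshot(cam)
    if fn: cv2.imwrite('pics/'+fn,cv2.cvtColor(s['pixels'],cv2.COLOR_RGB2BGR))
    return s
def cloud(s,m):
    v,u=np.nonzero(m&(s['depth']>0)); d=s['depth'][v,u]; K=s['intrinsics']
    p=np.c_[(u-K[0,2])/K[0,0]*d,(v-K[1,2])/K[1,1]*d,d]
    return p@s['T'][:3,:3].T+s['T'][:3,3]
def px(s,p):
    c=s['T'][:3,:3].T@(np.array(p)-s['T'][:3,3]); q=s['intrinsics']@c; return q[:2]/q[2]
def rect(P):
    # top-surface footprint
    z=np.median(P[:,2]); Q=P[abs(P[:,2]-z)<.005]
    r=cv2.minAreaRect((Q[:,:2]*1000).astype(np.float32)); return np.round(r[0],1),np.round(r[1],1),round(r[2],1),round(z*1000,1)
E
python3 - <<'E'
from h import *
np.set_printoptions(precision=4,suppress=True)
o=manip.get_obs(); print(o['time'],o['tcp_pos'],o['tool_rot'],o['gripper_width'])
for c in ['scene','side']:
    s=look(c,c+'0.png'); print(c,s['T'])
    for n in ['workpiece','blue_edge','shim_1','strap_handle','strap_pad','seat','fixture']:
        for r in manip.pinpoint(s,n)[:4]: print(n,r['centre'],round(r['confidence'],2))
    for n in ['workpiece','shim_1']:
        for r in manip.outline_of(s,n)[:4]:
            if r['region'].sum()>30: print('  out',n,round(r['confidence'],2),r['region'].sum(),rect(cloud(s,r['region'])))
E
```

```text
pics
0.0 [0.1871 0.4633 0.2308] [[-0.9272  0.3744 -0.0004]
 [ 0.3745  0.9272 -0.001 ]
 [-0.     -0.0011 -1.    ]] 0.0853537237480829
scene [[ 0.7799 -0.2547  0.5717 -0.2638]
 [-0.6259 -0.3236  0.7096 -0.9365]
 [ 0.0042 -0.9113 -0.4118  0.6592]
 [ 0.      0.      0.      1.    ]]
workpiece [0.5105, -0.2505, -0.0004] 0.8
blue_edge [0.48, -0.2506, 0.0108] 0.63
shim_1 [0.5246, 0.1942, 0.0043] 0.67
shim_1 [0.406, 0.2176, -0.0011] 0.62
shim_1 [0.4757, 0.3286, 0.0043] 0.44
strap_handle [0.518, 0.1936, 0.0021] 0.27
strap_pad [0.6191, 0.0288, 0.1634] 0.96
seat [0.5447, 0.0461, 0.0291] 0.59
fixture [0.5387, 0.0496, 0.004] 0.77
  out workpiece 0.92 340 (array([ 507.8, -250.4]), array([59.2, 48.8]), 2.6, np.float64(12.0))
  out shim_1 0.67 117 (array([517. , 188.8]), array([40.8, 42.8]), 63.0, np.float64(5.5))
  out shim_1 0.59 112 (array([402.3, 212.9]), array([48.4, 33.2]), 28.6, np.float64(6.6))
  out shim_1 0.57 175 (array([ 576.2, -336.4]), array([57.9, 25.3]), 57.4, np.float64(9.0))
  out shim_1 0.38 105 (array([470.9, 323.3]), array([46.7, 39.2]), 4.8, np.float64(5.7))
side [[ 0.9992  0.0
[... 245 characters left out ...]
0.75
shim_1 [0.5245, 0.1937, 0.0042] 0.66
shim_1 [0.4056, 0.2187, 0.0021] 0.58
shim_1 [0.5426, 0.0472, -0.0014] 0.56
shim_1 [0.4693, 0.3271, 0.0006] 0.39
strap_handle [0.6746, -0.2638, -0.0029] 0.58
strap_handle [0.6404, 0.0202, 0.2233] 0.53
strap_pad [0.6191, 0.0316, 0.1692] 0.68
seat [0.5391, 0.0485, 0.0294] 0.8
fixture [0.544, 0.0474, -0.0015] 0.85
fixture [0.5084, 0.469, 0.0039] 0.59
fixture [0.4059, 0.2159, 0.002] 0.24
  out workpiece 0.54 240 (array([ 505.1, -250.5]), array([54.9, 53.3]), 1.6, np.float64(11.9))
  out shim_1 0.59 77 (array([514.3, 188.3]), array([36.7, 45.8]), 54.2, np.float64(5.8))
  out shim_1 0.54 94 (array([402. , 214.9]), array([47. , 54.1]), 15.8, np.float64(6.0))
```

```bash
python3 - <<'E'
import cv2
a=cv2.imread('pics/scene0.png');cv2.imwrite('pics/s0.png',cv2.resize(a,(800,500),interpolation=cv2.INTER_CUBIC))
E
```

```text
(no output)
```

View pics/s0.png

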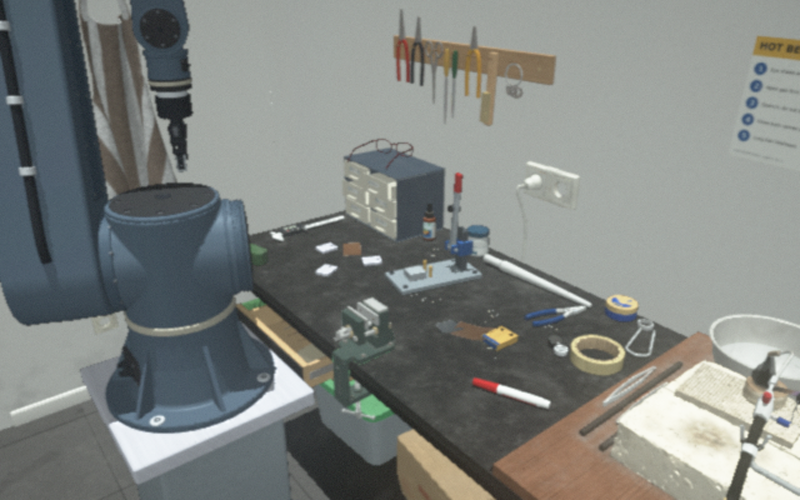

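```bash
cat >> h.py <<'E'
def go(x,y,z,yaw=None,o=None):
    """tool-frame mm shift to world target (m); yaw deg = heading of tool y (mod 180)"""
    o=o or manip.get_obs(); R=np.array(o['tool_rot']); p=np.array(o['tcp_pos'])
    d=R.T@((np.array([x,y,z])-p)*1000); cy=np.degrees(np.arctan2(R[1,1],R[0,1]))
    print('shift',d.round(1),'yaw_y',round(cy,2), 'wz',None if yaw is None else round(-((yaw-cy+90)%180-90),2))
E
python3 - <<'E'
from h import *
np.set_printoptions(precision=4,suppress=True)
s=look('wrist','w0.png'); o=manip.get_obs(); R=np.array(o['tool_rot'])
print('cam in tool',R.T@(s['T'][:3,3]-o['tcp_pos']), R.T@s['T'][:3,:3], s['intrinsics'][0,0])
sc=look('scene')
for n in ['shim_1','the_caliper']:
  for r in manip.pinpoint(s,n)[:4]: print(n,r['centre'],round(r['confidence'],2))
# height map obstacles from scene
P=cloud(sc,np.ones((400,640),bool)); 
for x in np.arange(.2,.8,.05):
  print(round(x,2),[int(1000*max([q for q in P[(abs(P[:,0]-x)<.025)&(abs(P[:,1]-y)<.025),2]],default=0)) for y in np.arange(-.4,.5,.05)])
go(.508,-.25,.33)
E
```

```text
cam in tool [ 0.0787  0.0006 -0.1418] [[-0.0007 -0.952  -0.3062]
 [ 1.     -0.0011  0.0009]
 [-0.0012 -0.3062  0.952 ]] 287.12884046600306
shim_1 [0.4077, 0.2179, 0.0001] 0.58
the_caliper [0.5086, 0.4698, 0.0017] 0.96
0.2 [0, 0, 0, 0, 0, -91, -15, 0, -52, -51, -51, -52, -51, -52, -53, 0, 598, 499]
0.25 [1, 2, 2, 3, 2, 85, 85, 9, 2, 1, 3, 3, 2, 1, 3, 0, 0, 592]
0.3 [2, 2, 2, 2, 2, 89, 89, 1, 1, 2, 2, 2, 1, 1, 1, 33, 32, 0]
0.35 [2, 14, 15, 3, 2, 86, 86, 0, -1, 2, 2, 2, 2, 1, 1, 1, 1, 1]
0.4 [16, 17, 13, 2, 1, 2, 2, 2, 0, 2, 2, 2, 10, 9, 3, 1, 1, 13]
0.45 [2, 1, 1, 1, 10, 6, 1, 1, 8, 1, 1, 3, 7, 5, 10, 9, 2, 16]
0.5 [2, 3, 2, 15, 11, 3, 2, 1, 16, 30, 15, 5, 9, 9, 9, 7, 2, 13]
0.55 [26, 24, 11, 15, 1, 1, 2, 1, 38, 40, 13, 7, 8, 2, 5, 1, 2, 8]
0.6 [24, 25, 13, 12, 3, 2, 2, 9, 171, 171, 11, 1, 1, 169, 168, 166, 3, 185]
0.65 [26, 25, 13, 11, 1, 1, 1, 17, 246, 245, 0, 1, 1, 176, 186, 188, 177, 207]
0.7 [4, 1, 10, 11, 1, 1, 1, 1, 14, 10, 2, 1, 97, 177, 177, 205, 177, 209]
0.75 [9, 30, 29, 14, 16, 19, 23, 210, 22, 65, 66, 0, 95, 176, 177, 209, 213, 216]
0.8 [9, 30, 30, 0, 0, 243, 240, 490, 490, 490, 490, 535, 490, 490, 491, 546, 509, 560]
shift [-564.6 -541.6  -98.7] yaw_y 68.01 wz None
```

```bash
python3 -m creep '[{"tx":-28,"ty":-27,"tz":-10},{"tx":-28,"ty":-27,"tz":-10},{"tx":-28,"ty":-27,"tz":-10},{"tx":-28,"ty":-27,"tz":-10},{"tx":-28,"ty":-27,"tz":-10},{"tx":-28,"ty":-27,"tz":-10},{"tx":-28,"ty":-27,"tz":-10},{"tx":-28,"ty":-27,"tz":-10},{"tx":-28,"ty":-15,"tz":-10},{"tx":-28},{"tx":-28}]'
cat > m.py <<'E'
from h import *
import sys
np.set_printoptions(precision=4,suppress=True)
fn=sys.argv[1]; s=look('wrist',fn)
for n in sys.argv[2:]:
    for r in manip.pinpoint(s,n)[:3]: print(n,r['centre'],round(r['confidence'],2),px(s,r['centre']).round())
for n in ['workpiece','shim_1']:
  if n in sys.argv:
    for r in manip.outline_of(s,n)[:4]:
        if r['region'].sum()>100: print('  out',n,round(r['confidence'],2),r['region'].sum(),rect(cloud(s,r['region'])))
o=manip.get_obs(); print(o['time'],o['tcp_pos'])
E
python3 m.py w1.png shim_1 seat strap_pad strap_handle fixture
```

```text
shim_1 [0.407, 0.2142, -0.0001] 0.47 [224. 348.]
1.55 [0.1872 0.4636 0.2313]$[0]: bad value
```

View pics/w1.png

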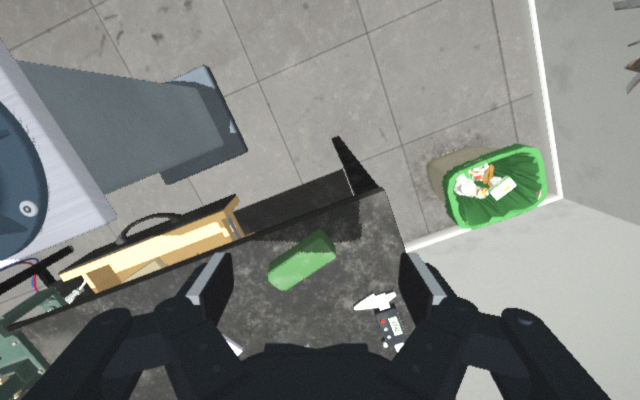

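```bash
python3 -m creep '[{"tx":-28,"ty":-27,"tz":-10,"wx":0,"wy":0,"wz":0,"claw":-1},{"tx":-28,"ty":-27,"tz":-10,"wx":0,"wy":0,"wz":0,"claw":-1}]'; python3 -m creep '[{"tx":-28,"ty":-27,"tz":-10,"claw":-1}]'
```

```text
time: 1.75
tcp_pos: [0.2188, 0.3918, 0.2511]
tool_rot: [[-0.928, 0.373, -0.0], [0.373, 0.928, -0.001], [0.0, -0.001, -1.0]]
force: [1.9, -0.2, -0.1]
gripper_width: 0.085$[0]: bad value
```

```bash
python3 -m creep '[{"tx":-29,"ty":-20,"tz":-9,"wx":0,"wy":0,"wz":0,"claw":-1},{"tx":-29,"ty":-20,"tz":-9,"wx":0,"wy":0,"wz":0,"claw":-1},{"tx":-29,"ty":-20,"tz":-9,"wx":0,"wy":0,"wz":0,"claw":-1},{"tx":-29,"ty":-20,"tz":-9,"wx":0,"wy":0,"wz":0,"claw":-1},{"tx":-29,"ty":-20,"tz":-9,"wx":0,"wy":0,"wz":0,"claw":-1},{"tx":-29,"ty":-20,"tz":-9,"wx":0,"wy":0,"wz":0,"claw":-1},{"tx":-29,"ty":-20,"tz":-9,"wx":0,"wy":0,"wz":0,"claw":-1},{"tx":-29,"ty":-20,"tz":-9,"wx":0,"wy":0,"wz":0,"claw":-1},{"tx":-29,"ty":-20,"tz":-9,"wx":0,"wy":0,"wz":0,"claw":-1},{"tx":-29,"ty":-20,"tz":-9,"wx":0,"wy":0,"wz":0,"claw":-1},{"tx":0,"ty":0,"tz":0,"wx":0,"wy":0,"wz":0,"claw":-1}]'
python3 m.py w2.png shim_1 seat strap_pad strap_handle fixture
```

```text
time: 2.85
tcp_pos: [0.4148, 0.0959, 0.342]
tool_rot: [[-0.926, 0.378, 0.001], [0.378, 0.926, -0.0], [-0.001, 0.0, -1.0]]
force: [-0.4, -0.0, -0.8]
gripper_width: 0.0855
shim_1 [0.4709, 0.3271, 0.0011] 0.96 [458. 134.]
shim_1 [0.4082, 0.2165, 0.0009] 0.77 [382. 124.]
shim_1 [0.5199, 0.1905, 0.0021] 0.76 [388. 191.]
seat [0.5241, 0.1905, 0.0001] 0.71 [388. 193.]
seat [0.5428, 0.0452, 0.0289] 0.65 [316. 237.]
strap_pad [0.6188, 0.0273, 0.1679] 0.57 [325. 333.]
strap_pad [0.4704, 0.3262, 0.0018] 0.53 [457. 134.]
fixture [0.5403, 0.0531, 0.0018] 0.65 [319. 228.]
  out shim_1 0.94 622 (array([473.7, 327.4]), array([34.5, 44.3]), 89.9, np.float64(7.5))
  out shim_1 0.73 612 (array([405.7, 217.6]), array([44. , 33.8]), 25.2, np.float64(7.5))
  out shim_1 0.61 506 (array([520.8, 193.7]), array([34.2, 44. ]), 64.0, np.float64(7.3))
3.2 [0.4125 0.0992 0.3412]
```

View pics/w2.png

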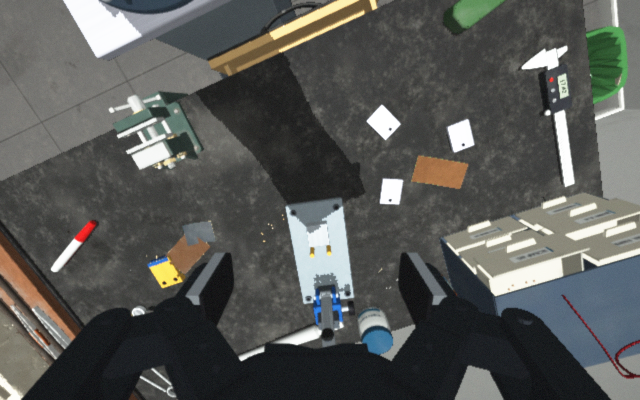

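```bash
python3 - <<'E'
from h import *
np.set_printoptions(precision=4,suppress=True)
s=look('wrist'); sd=look('side')
P=cloud(s,np.ones((400,640),bool))
d=np.hypot(P[:,0]-.57,P[:,1]-.04)
B=P[(P[:,2]>.008)&(P[:,2]<.016)&(d<.17)&(P[:,1]<.15)]
r=cv2.minAreaRect((B[:,:2]*1000).astype(np.float32)); print('base',len(B),r)
Q=P[(P[:,2]>.026)&(P[:,2]<.034)&(np.hypot(P[:,0]-.542,P[:,1]-.046)<.035)]
print('rest',len(Q),cv2.minAreaRect((Q[:,:2]*1000).astype(np.float32)),Q.mean(0))
# RGB-based base mask
for nm,c in (('w',s),('s',sd)):
  for n in ('strap','strap_handle','head'):
    for r in manip.outline_of(c,n)[:2]:
      p=cloud(c,r['region']); 
      if len(p)>5: print(nm,n,round(r['confidence'],2),len(p),p.mean(0),np.percentile(p,[2,50,98],axis=0))
E
python3 -m creep '[{"tx":-21,"ty":-29,"tz":9,"wx":0,"wy":0,"wz":0,"claw":-1},{"tx":-21,"ty":-29,"tz":9,"wx":0,"wy":0,"wz":0,"claw":-1},{"tx":-21,"ty":-29,"tz":9,"wx":0,"wy":0,"wz":0,"claw":-1},{"tx":-21,"ty":-29,"tz":9,"wx":0,"wy":0,"wz":0,"claw":-1},{"tx":-21,"ty":-29,"tz":9,"wx":0,"wy":0,"wz":0,"claw":-1},{"tx":-21,"ty":-29,"tz":9,"wx":0,"wy":0,"wz":0,"claw":-1},{"tx":-21,"ty":-29,"tz":9,"wx":0,"wy":0,"wz":0,"claw":-1},{"tx":-21,"ty":-29,"tz":9,"wx":0,"wy":0,"wz":0,"claw":-1},{"tx":-21,"ty":-29,"tz":9,"wx":0,"wy":0,"wz":0,"claw":-1},{"tx":-21,"ty":-29,"tz":9,"wx":0,"wy":0,"wz":0,"claw":-1},{"tx":0,"ty":0,"tz":0,"wx":0,"wy":0,"wz":0,"claw":-1}]'
python3 m.py w3.png workpiece blue_edge; python3 -c "
import cv2
a=cv2.imread('pics/w3.png')[100:400,120:520];cv2.imwrite('pics/w3c.png',cv2.resize(a,(800,600)))"
```

```text
base 4438 ((606.9365234375, 35.163448333740234), (121.76091003417969, 255.11264038085938), 82.67582702636719)
rest 465 ((546.1643676757812, 47.37458038330078), (35.94684600830078, 52.48663330078125), 76.09949493408203) [0.5408 0.0488 0.0292]
w strap 0.63 694 [0.6323 0.026  0.1206] [[0.6199 0.0071 0.0284]
 [0.6302 0.0271 0.1212]
 [0.6625 0.0356 0.1734]]
w strap_handle 0.75 658 [0.6314 0.0257 0.122 ] [[0.6199 0.0043 0.0651]
 [0.63   0.027  0.1222]
 [0.6582 0.0352 0.1734]]
w head 0.6 1175 [0.6377 0.0295 0.103 ] [[0.6195 0.0016 0.0599]
 [0.632  0.0297 0.0863]
 [0.6748 0.0607 0.1723]]
s strap 0.76 197 [0.635  0.0355 0.1561] [[ 0.6249  0.0087 -0.0034]
 [ 0.6347  0.0162  0.1663]
 [ 0.6458  0.2526  0.2453]]
s strap_handle 0.45 262 [0.6344 0.0655 0.1359] [[ 0.6187  0.0088 -0.0047]
 [ 0.6342  0.0177  0.1535]
 [ 0.6518  0.3137  0.2452]]
s strap_handle 0.37 217 [ 0.5072 -0.2569  0.0114] [[ 0.4805 -0.2761 -0.    ]
 [ 0.5072 -0.2605  0.0123]
 [ 0.5332 -0.23    0.0176]]
s head 0.68 243 [0.4851 0.4749 0.0067] [[ 0.4007  0.4528 -0.0038]
 [ 0.4722  0.4748  0.0066]
 [ 0.6074  0.5097  0.0175]]
s head 0.56 408 [0.6399 0.0329 0.1114] [[ 0.6187 -0.0083 -0.0043]
 [ 0.6362  0.0143  0.0864]
 [ 0.6738  0.2542  0.2408]]
time: 4.7
tcp_pos: [0.4989, -0.2522, 0.2492]
tool_rot: [[-0.926, 0.377, -0.002], [0.377, 0.926, 0.0], [0.002, -0.0, -1.0]]
force: [-0.3, -0.3, -0.1]
gripper_width: 0.0853
workpiece [0.507, -0.2473, -0.0001] 0.86 [320. 171.]
workpiece [0.4806, -0.2475, 0.0084] 0.21 [313. 155.]
blue_edge [0.4806, -0.2491, 0.0036] 0.97 [312. 154.]
  out workpiece 0.9 1396 (array([ 509.2, -248.7]), array([44. , 56.8]), 88.8, np.float64(13.3))
4.9 [ 0.499  -0.2484  0.2516]
```

View pics/w3c.png

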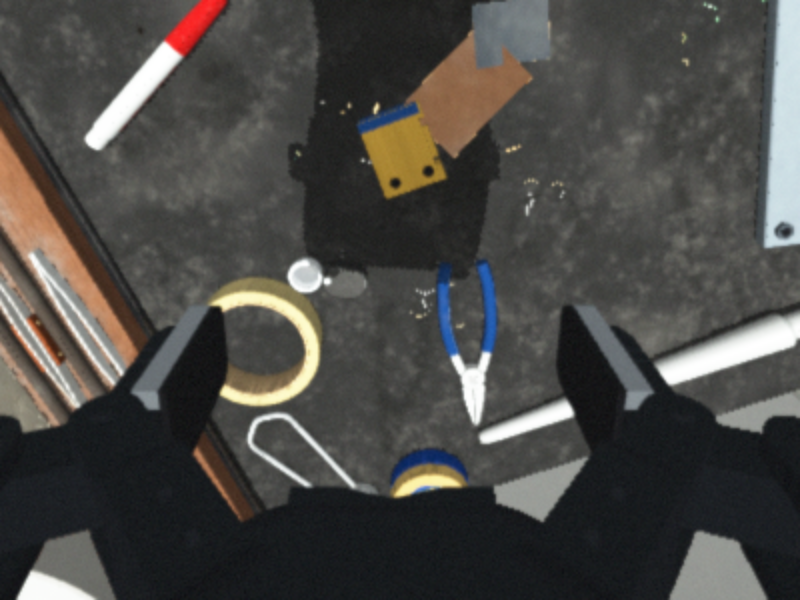

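```bash
python3 - <<'E'
from h import *
go(.535,-.255,.15)
E
python3 -m creep '[{"tx":-20,"ty":2,"tz":34,"wx":0,"wy":0,"wz":0,"claw":-1},{"tx":-5,"ty":2,"tz":34,"wx":0,"wy":0,"wz":0,"claw":-1},{"tx":0,"ty":0,"tz":34,"wx":0,"wy":0,"wz":0,"claw":-1},{"tx":0,"ty":0,"tz":0,"wx":0,"wy":0,"wz":0,"claw":-1}]'
python3 m.py w4.png workpiece blue_edge; python3 -c "
import cv2
b=cv2.imread('pics/w2.png')[190:340,250:400];b=cv2.resize(b,(400,400),interpolation=cv2.INTER_CUBIC)
a=cv2.imread('pics/w4.png')[60:260,220:420];a=cv2.resize(a,(400,400),interpolation=cv2.INTER_CUBIC);cv2.imwrite('pics/w4c.png',cv2.hconcat([a,b]))"
```

```text
shift [-35.8   7.3 101.6] yaw_y 68.03 wz None
time: 5.3
tcp_pos: [0.5218, -0.2526, 0.146]
tool_rot: [[-0.928, 0.373, -0.005], [0.373, 0.928, 0.003], [0.006, 0.001, -1.0]]
force: [-0.8, 0.9, -0.2]
gripper_width: 0.0853
blue_edge [0.4831, -0.2498, 0.0048] 0.9 [303. 152.]
  out workpiece 0.71 2569 (array([ 509.4, -248.7]), array([44. , 57.1]), 88.2, np.float64(13.3))
5.5 [ 0.5247 -0.2548  0.1518]
```

View pics/w4c.png

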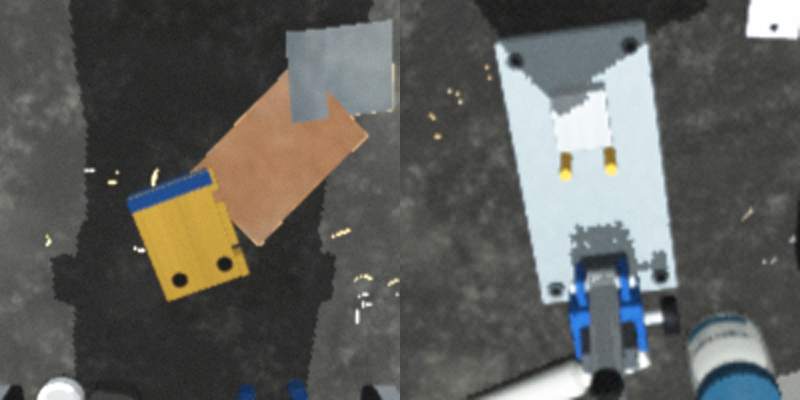

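```bash
python3 -m creep '[{"tx":0,"ty":0,"tz":0,"wx":0,"wy":0,"wz":8.5,"claw":-1},{"tx":0,"ty":0,"tz":0,"wx":0,"wy":0,"wz":8.5,"claw":-1},{"tx":0,"ty":0,"tz":0,"wx":0,"wy":0,"wz":8.5,"claw":-1},{"tx":0,"ty":0,"tz":0,"wx":0,"wy":0,"wz":8.5,"claw":-1},{"tx":0,"ty":0,"tz":0,"wx":0,"wy":0,"wz":8.5,"claw":-1},{"tx":0,"ty":0,"tz":0,"wx":0,"wy":0,"wz":8.5,"claw":-1},{"tx":0,"ty":0,"tz":0,"wx":0,"wy":0,"wz":8.5,"claw":-1},{"tx":0,"ty":0,"tz":0,"wx":0,"wy":0,"wz":8.5,"claw":-1},{"tx":0,"ty":0,"tz":0,"wx":0,"wy":0,"wz":8.5,"claw":-1},{"tx":0,"ty":0,"tz":0,"wx":0,"wy":0,"wz":8.5,"claw":-1},{"tx":0,"ty":0,"tz":0,"wx":0,"wy":0,"wz":8.5,"claw":-1},{"tx":0,"ty":0,"tz":0,"wx":0,"wy":0,"wz":8.5,"claw":-1},{"tx":0,"ty":0,"tz":0,"wx":0,"wy":0,"wz":8.5,"claw":-1},{"tx":0,"ty":0,"tz":0,"wx":0,"wy":0,"wz":8.5,"claw":-1},{"tx":0,"ty":0,"tz":0,"wx":0,"wy":0,"wz":8.5,"claw":-1},{"tx":0,"ty":0,"tz":0,"wx":0,"wy":0,"wz":8.5,"claw":-1},{"tx":0,"ty":0,"tz":0,"wx":0,"wy":0,"wz":8.5,"claw":-1},{"tx":0,"ty":0,"tz":0,"wx":0,"wy":0,"wz":8.5,"claw":-1},{"tx":0,"ty":0,"tz":0,"wx":0,"wy":0,"wz":6,"claw":-1},{"tx":0,"ty":0,"tz":0,"wx":0,"wy":0,"wz":0,"claw":-1}]'
python3 m.py w5.png workpiece blue_edge
python3 - <<'E'
from h import *
print(manip.get_obs()['qpos'])
s=look('wrist');P=cloud(s,np.ones((400,640),bool))
for c in ((.51,-.215),(.47,-.21),(.51,-.29),(.51,-.28),(.4,-.2)):
  q=P[np.hypot(P[:,0]-c[0],P[:,1]-c[1])<.006,2]; print(c,len(q),np.median(q) if len(q) else 0)
go(.5092,-.2487,.0,-91.5)
E
```

```text
time: 7.5
tcp_pos: [0.5246, -0.255, 0.1513]
tool_rot: [[1.0, -0.019, 0.003], [-0.019, -1.0, -0.001], [0.003, 0.001, -1.0]]
force: [-0.2, -1.2, 0.3]
gripper_width: 0.0854
workpiece [0.5069, -0.2517, -0.0] 0.73 [314. 201.]
  out workpiece 0.83 2308 (array([ 509.7, -248.2]), array([44. , 56.3]), 88.1, np.float64(13.3))
7.7 [ 0.524  -0.2548  0.15  ]
[-4.52528351e-01  4.07603652e-01  2.72157620e-02  1.18939948e+00
  1.07899964e-05  2.70373978e+00]
(0.51, -0.215) 121 0.007418839347471118
(0.47, -0.21) 73 0.001192600215654649
(0.51, -0.29) 95 -0.0009239027544459266
(0.51, -0.28) 92 -0.0009280533120521184
(0.4, -0.2) 66 -0.0007421538490552937
shift [-14.9  -5.8 149.8] yaw_y -90.87 wz 0.63
```

```bash
python3 - <<'E'
from h import *
s=look('wrist');P=cloud(s,np.ones((400,640),bool))
for x in (.48,.495,.51,.525,.54):
  print(x,[(round(y,3),round(1000*float(np.median(P[np.hypot(P[:,0]-x,P[:,1]-y)<.003,2])),1)) for y in np.arange(-.3,-.16,.01) if (np.hypot(P[:,0]-x,P[:,1]-y)<.003).any()])
E
```

```text
0.48 [(np.float64(-0.3), -0.7), (np.float64(-0.29), -1.0), (np.float64(-0.28), -0.8), (np.float64(-0.27), -0.9), (np.float64(-0.26), 13.0), (np.float64(-0.25), 13.5), (np.float64(-0.24), 13.0), (np.float64(-0.23), 6.9), (np.float64(-0.22), 3.9), (np.float64(-0.21), 2.5), (np.float64(-0.2), 2.0), (np.float64(-0.19), 2.3), (np.float64(-0.18), 2.4), (np.float64(-0.17), 3.9)]
0.495 [(np.float64(-0.3), -0.8), (np.float64(-0.29), -1.0), (np.float64(-0.28), -0.8), (np.float64(-0.27), 6.8), (np.float64(-0.26), 13.4), (np.float64(-0.25), 13.5), (np.float64(-0.24), 13.7), (np.float64(-0.23), 12.0), (np.float64(-0.22), 5.5), (np.float64(-0.21), 3.2), (np.float64(-0.2), 1.9), (np.float64(-0.19), 2.3), (np.float64(-0.18), 2.5), (np.float64(-0.17), 2.0)]
0.51 [(np.float64(-0.3), -0.5), (np.float64(-0.29), -0.8), (np.float64(-0.28), -0.9), (np.float64(-0.27), 12.8), (np.float64(-0.26), 13.3), (np.float64(-0.25), 13.6), (np.float64(-0.24), 13.3), (np.float64(-0.23), 13.0), (np.float64(-0.22), 7.9), (np.float64(-0.21), 5.7), (np.float64(-0.2), 2.9), (np.float64(-0.19), 2.0), (np.float64(-0.18), 2.1), (np.float64(-0.17), -0.9)]
0.525 [(np.float64(-0.3), 0.0), (np.float64(-0.29), 229.6), (np.float64(-0.28), -1.1), (np.float64(-0.27), 12.8), (np.float64(-0.26), 13.7), (np.float64(-0.25), 13.3), (np.float64(-0.24), 13.5), (np.float64(-0.23), 13.2), (np.float64(-0.22), -0.7), (np.float64(-0.21), 185.2), (np.float64(-0.2), 214.5), (np.float64(-0.19), 218.1), (np.float64(-0.18), -0.4), (np.float64(-0.17), -0.9)]
0.54 [(np.float64(-0.3), -0.9), (np.float64(-0.29), 228.7), (np.float64(-0.28), 236.4), (np.float64(-0.27), 239.9), (np.float64(-0.26), -0.8), (np.float64(-0.25), -0.6), (np.float64(-0.24), 238.0), (np.float64(-0.23), 236.9), (np.float64(-0.22), 229.4), (np.float64(-0.21), 216.1), (np.float64(-0.2), 206.2), (np.float64(-0.19), 228.3), (np.float64(-0.18), 211.7), (np.float64(-0.17), -0.9)]
```

```bash
python3 -m creep '[{"tx":0,"ty":0,"tz":0,"wx":0,"wy":0,"wz":-8.1,"claw":-1},{"tx":0,"ty":0,"tz":0,"wx":0,"wy":0,"wz":-8.1,"claw":-1},{"tx":0,"ty":0,"tz":0,"wx":0,"wy":0,"wz":-8.1,"claw":-1},{"tx":0,"ty":0,"tz":0,"wx":0,"wy":0,"wz":-8.1,"claw":-1},{"tx":0,"ty":0,"tz":0,"wx":0,"wy":0,"wz":-8.1,"claw":-1},{"tx":0,"ty":0,"tz":0,"wx":0,"wy":0,"wz":-8.1,"claw":-1},{"tx":0,"ty":0,"tz":0,"wx":0,"wy":0,"wz":-8.1,"claw":-1},{"tx":0,"ty":0,"tz":0,"wx":0,"wy":0,"wz":-8.1,"claw":-1},{"tx":0,"ty":0,"tz":0,"wx":0,"wy":0,"wz":-8.1,"claw":-1},{"tx":0,"ty":0,"tz":0,"wx":0,"wy":0,"wz":-8.1,"claw":-1},{"tx":0,"ty":0,"tz":0,"wx":0,"wy":0,"wz":-8.1,"claw":-1},{"tx":5,"ty":-15,"tz":30,"wx":0,"wy":0,"wz":0,"claw":-1},{"tx":0,"ty":0,"tz":30,"wx":0,"wy":0,"wz":0,"claw":-1},{"tx":0,"ty":0,"tz":30,"wx":0,"wy":0,"wz":0,"claw":-1},{"tx":0,"ty":0,"tz":20,"wx":0,"wy":0,"wz":0,"claw":-1},{"tx":0,"ty":0,"tz":0,"wx":0,"wy":0,"wz":0,"claw":-1}]'
python3 m.py w6.png workpiece
python3 - <<'E'
from h import *
go(.5092,-.2487,.0,-1.8)
E
```

```text
time: 9.4
tcp_pos: [0.5072, -0.2483, 0.0369]
tool_rot: [[0.032, 0.999, -0.004], [0.999, -0.032, 0.002], [0.002, -0.004, -1.0]]
force: [-0.8, 0.2, 1.3]
gripper_width: 0.0856
workpiece [0.5092, -0.2494, -0.001] 0.72 [319. 231.]
  out workpiece 0.81 5872 (array([ 509.4, -248.1]), array([44.7, 56.6]), 88.2, np.float64(13.2))
9.55 [ 0.5096 -0.2495  0.0405]
shift [ 0.8 -0.4 40.5] yaw_y -1.87 wz -0.07
```

```bash
python3 -m creep '[{"tx":0,"ty":0,"tz":20,"wx":0,"wy":0,"wz":0,"claw":-1},{"tx":0,"ty":0,"tz":20,"wx":0,"wy":0,"wz":0,"claw":-1},{"tx":0,"ty":0,"tz":0,"wx":0,"wy":0,"wz":0,"claw":1},{"tx":0,"ty":0,"tz":0,"wx":0,"wy":0,"wz":0,"claw":1},{"tx":0,"ty":0,"tz":0,"wx":0,"wy":0,"wz":0,"claw":1},{"tx":0,"ty":0,"tz":0,"wx":0,"wy":0,"wz":0,"claw":1},{"tx":0,"ty":0,"tz":0,"wx":0,"wy":0,"wz":0,"claw":1}]' 50
```

```text
time: 10.25
tcp_pos: [0.5098, -0.2496, 0.0012]
tool_rot: [[0.033, 0.999, 0.002], [0.999, -0.033, -0.001], [-0.001, 0.002, -1.0]]
force: [-2.9, 1.5, 8.3]
gripper_width: 0.0543
```

```bash
python3 -m creep '[{"tx":0,"ty":0,"tz":-12,"wx":0,"wy":0,"wz":0,"claw":1},{"tx":-26,"ty":-14,"tz":-6,"wx":0,"wy":0,"wz":0,"claw":1},{"tx":-26,"ty":-14,"tz":0,"wx":0,"wy":0,"wz":0,"claw":1},{"tx":0,"ty":0,"tz":8,"wx":0,"wy":0,"wz":0,"claw":1},{"tx":0,"ty":0,"tz":0,"wx":0,"wy":0,"wz":0,"claw":1}]'; python3 -c "
from h import *
s=look('wrist','w7.png')"
```

```text
time: 10.75
tcp_pos: [0.479, -0.3006, 0.0097]
tool_rot: [[0.034, 0.999, 0.0], [0.999, -0.034, 0.0], [0.0, 0.0, -1.0]]
force: [0.3, -0.1, -1.8]
gripper_width: 0.0542
```

View pics/w7.png

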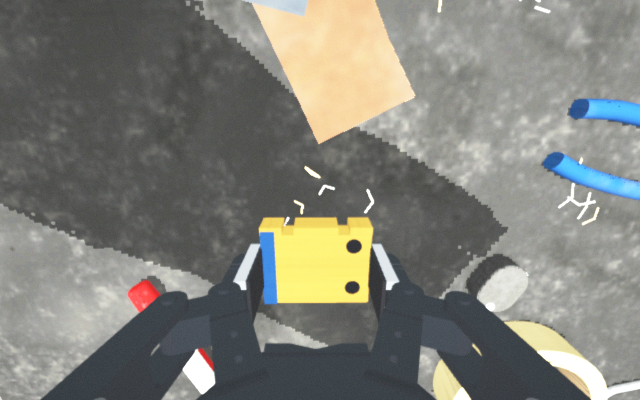

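```bash
python3 -m creep '[{"tx":0,"ty":0,"tz":9,"wx":0,"wy":0,"wz":0,"claw":1},{"tx":0,"ty":0,"tz":0,"wx":0,"wy":0,"wz":0,"claw":-1},{"tx":0,"ty":0,"tz":0,"wx":0,"wy":0,"wz":0,"claw":-1},{"tx":0,"ty":0,"tz":0,"wx":0,"wy":0,"wz":0,"claw":-1},{"tx":0,"ty":0,"tz":-20,"wx":0,"wy":0,"wz":0,"claw":-1},{"tx":0,"ty":0,"tz":-10,"wx":0,"wy":0,"wz":8.1,"claw":-1},{"tx":0,"ty":0,"tz":0,"wx":0,"wy":0,"wz":8.1,"claw":-1},{"tx":0,"ty":0,"tz":0,"wx":0,"wy":0,"wz":8.1,"claw":-1},{"tx":0,"ty":0,"tz":0,"wx":0,"wy":0,"wz":8.1,"claw":-1},{"tx":0,"ty":0,"tz":0,"wx":0,"wy":0,"wz":8.1,"claw":-1},{"tx":0,"ty":0,"tz":0,"wx":0,"wy":0,"wz":8.1,"claw":-1},{"tx":0,"ty":0,"tz":0,"wx":0,"wy":0,"wz":8.1,"claw":-1},{"tx":0,"ty":0,"tz":0,"wx":0,"wy":0,"wz":8.1,"claw":-1},{"tx":0,"ty":0,"tz":0,"wx":0,"wy":0,"wz":8.1,"claw":-1},{"tx":0,"ty":0,"tz":0,"wx":0,"wy":0,"wz":8.1,"claw":-1},{"tx":0,"ty":0,"tz":0,"wx":0,"wy":0,"wz":8.1,"claw":-1},{"tx":0,"ty":0,"tz":0,"wx":0,"wy":0,"wz":0,"claw":-1}]'
python3 m.py w8.png workpiece
python3 - <<'E'
from h import *
go(.479,-.3,.0,-91.8)
E
```

```text
time: 12.5
tcp_pos: [0.4793, -0.3001, 0.0304]
tool_rot: [[1.0, -0.02, 0.0], [-0.02, -1.0, -0.0], [0.0, 0.0, -1.0]]
force: [-0.3, -0.1, -0.1]
gripper_width: 0.0852
workpiece [0.4789, -0.2992, -0.0005] 0.78 [316. 233.]
  out workpiece 0.88 6515 (array([ 480.2, -299.1]), array([44.1, 56.9]), 88.3, np.float64(13.3))
12.65 [ 0.4793 -0.3002  0.0304]
shift [-0.3 -0.2 30.4] yaw_y -90.75 wz 1.05
```

```bash
python3 -m creep '[{"tx":0.5,"ty":-0.5,"tz":15,"wx":0,"wy":0,"wz":1,"claw":-1},{"tx":0,"ty":0,"tz":15,"wx":0,"wy":0,"wz":0,"claw":-1},{"tx":0,"ty":0,"tz":0,"wx":0,"wy":0,"wz":0,"claw":1},{"tx":0,"ty":0,"tz":0,"wx":0,"wy":0,"wz":0,"claw":1},{"tx":0,"ty":0,"tz":0,"wx":0,"wy":0,"wz":0,"claw":1},{"tx":0,"ty":0,"tz":0,"wx":0,"wy":0,"wz":0,"claw":1},{"tx":0,"ty":0,"tz":0,"wx":0,"wy":0,"wz":0,"claw":1},{"tx":0,"ty":0,"tz":0,"wx":0,"wy":0,"wz":0,"claw":1},{"tx":0,"ty":0,"tz":-25,"wx":0,"wy":0,"wz":0,"claw":1},{"tx":0,"ty":0,"tz":-40,"wx":0,"wy":0,"wz":0,"claw":1},{"tx":0,"ty":-35,"tz":-40,"wx":0,"wy":0,"wz":0,"claw":1},{"tx":0,"ty":-35,"tz":-40,"wx":0,"wy":0,"wz":0,"claw":1},{"tx":0,"ty":-35,"tz":-40,"wx":0,"wy":0,"wz":0,"claw":1},{"tx":0,"ty":-35,"tz":-40,"wx":0,"wy":0,"wz":0,"claw":1},{"tx":0,"ty":-35,"tz":-40,"wx":0,"wy":0,"wz":0,"claw":1},{"tx":0,"ty":-35,"tz":-30,"wx":0,"wy":0,"wz":0,"claw":1},{"tx":0,"ty":-35,"tz":-20,"wx":0,"wy":0,"wz":0,"claw":1},{"tx":0,"ty":-35,"tz":0,"wx":0,"wy":0,"wz":0,"claw":1},{"tx":0,"ty":-35,"tz":0,"wx":0,"wy":0,"wz":0,"claw":1},{"tx":0,"ty":-30,"tz":0,"wx":0,"wy":0,"wz":0,"claw":1}]' 60
```

```text
time: 14.65
tcp_pos: [0.4905, 0.0096, 0.3045]
tool_rot: [[1.0, 0.007, 0.001], [0.007, -1.0, 0.023], [0.001, -0.023, -1.0]]
force: [0.1, -0.1, -1.6]
gripper_width: 0.0422
```

```bash
python3 -m creep '[{"tx":0,"ty":0,"tz":0,"wx":0,"wy":0,"wz":-8.5,"claw":1},{"tx":0,"ty":0,"tz":0,"wx":0,"wy":0,"wz":-8.5,"claw":1},{"tx":0,"ty":0,"tz":0,"wx":0,"wy":0,"wz":-8.5,"claw":1},{"tx":0,"ty":0,"tz":0,"wx":0,"wy":0,"wz":-8.5,"claw":1},{"tx":0,"ty":0,"tz":0,"wx":0,"wy":0,"wz":-8.5,"claw":1},{"tx":0,"ty":0,"tz":0,"wx":0,"wy":0,"wz":-8.5,"claw":1},{"tx":0,"ty":0,"tz":0,"wx":0,"wy":0,"wz":-8.5,"claw":1},{"tx":0,"ty":0,"tz":0,"wx":0,"wy":0,"wz":-8.5,"claw":1},{"tx":0,"ty":0,"tz":0,"wx":0,"wy":0,"wz":-8.5,"claw":1},{"tx":0,"ty":0,"tz":0,"wx":0,"wy":0,"wz":-8.5,"claw":1},{"tx":0,"ty":0,"tz":0,"wx":0,"wy":0,"wz":-8.5,"claw":1},{"tx":0,"ty":0,"tz":0,"wx":0,"wy":0,"wz":-8.5,"claw":1},{"tx":0,"ty":0,"tz":0,"wx":0,"wy":0,"wz":-8.5,"claw":1},{"tx":0,"ty":0,"tz":0,"wx":0,"wy":0,"wz":-8.5,"claw":1},{"tx":0,"ty":0,"tz":0,"wx":0,"wy":0,"wz":-8.5,"claw":1},{"tx":0,"ty":0,"tz":0,"wx":0,"wy":0,"wz":-8.5,"claw":1},{"tx":0,"ty":0,"tz":0,"wx":0,"wy":0,"wz":-8.5,"claw":1},{"tx":0,"ty":0,"tz":0,"wx":0,"wy":0,"wz":-8.5,"claw":1},{"tx":0,"ty":0,"tz":0,"wx":0,"wy":0,"wz":-8.5,"claw":1},{"tx":0,"ty":0,"tz":0,"wx":0,"wy":0,"wz":-6,"claw":1}]'
cat > f.py <<'E'
from h import *
import sys
np.set_printoptions(precision=4,suppress=True)
s=look('wrist',sys.argv[1])
for n in ['seat','workpiece','strap_pad','strap_handle','fixture']:
    for r in manip.pinpoint(s,n)[:2]: print(n,r['centre'],round(r['confidence'],2),px(s,r['centre']).round())
K=s['intrinsics'];v,u=np.mgrid[:400,:640];d=s['depth'].astype(float)
W=np.stack([(u-K[0,2])/K[0,0]*d,(v-K[1,2])/K[1,1]*d,d],-1)@s['T'][:3,:3].T+s['T'][:3,3]
m=(W[...,2]>.008)&(W[...,2]<.016)&(np.hypot(W[...,0]-.56,W[...,1]-.04)<.13)&(d>0)
m=cv2.morphologyEx(m.astype(np.uint8),cv2.MORPH_OPEN,np.ones((5,5)))
n,l,st,c=cv2.connectedComponentsWithStats(m);k=1+st[1:,4].argmax();B=W[l==k]
r=cv2.minAreaRect((B[:,:2]*1000).astype(np.float32));print('base',len(B),r)
np.save('base.npy',B); np.save('W.npy',W)
# long-edge fit: y extremes per x bin
for q in (0,100):
    xs=np.arange(.50,.62,.004);ys=[np.percentile(B[abs(B[:,0]-x)<.002,1],q) if (abs(B[:,0]-x)<.002).sum()>3 else np.nan for x in xs]
    ys=np.array(ys);g=~np.isnan(ys);p=np.polyfit(xs[g],ys[g],1);res=ys[g]-np.polyval(p,xs[g]);g2=abs(res)<.003
    p=np.polyfit(xs[g][g2],ys[g][g2],1);print('edge',q,'deg',np.degrees(np.arctan(p[0])),'y at .54',np.polyval(p,.54),g2.sum())
cv2.imwrite('pics/m.png',(l==k).astype(np.uint8)*255)
E
python3 f.py w9.png
```

```text
time: 16.65
tcp_pos: [0.4906, 0.0073, 0.304]
tool_rot: [[-0.978, 0.209, -0.0], [0.209, 0.978, 0.023], [0.005, 0.022, -1.0]]
force: [0.4, 0.0, -1.2]
gripper_width: 0.0422
seat [0.5418, 0.0462, 0.0308] 0.69 [343. 192.]
seat [0.5377, 0.0487, -0.0012] 0.52 [342. 183.]
workpiece [0.4899, 0.0082, 0.302] 0.62 [316. 253.]
strap_handle [0.6455, 0.0206, 0.2242] 0.72 [359. 351.]
fixture [0.5367, 0.0495, -0.0014] 0.91 [342. 183.]
fixture [0.5799, -0.3362, -0.0029] 0.73 [126. 253.]
base 3080 ((558.9735107421875, 44.54908752441406), (99.9385757446289, 148.10617065429688), 76.15467834472656)
edge 0 deg 35.79494966123312 y at .54 0.013346560495077153 3
edge 100 deg -13.688515964209559 y at .54 0.09975514614789838 30
```

View pics/w9.png

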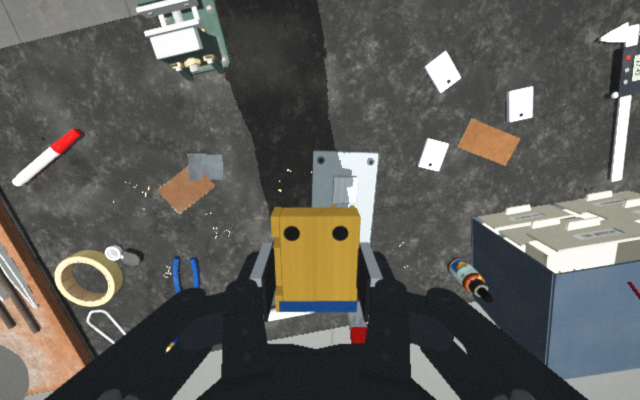

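```bash
python3 -m creep '[{"tx":0,"ty":0,"tz":0,"wx":1.27,"wy":0,"wz":1.7,"claw":1},{"tx":-16,"ty":26,"tz":0,"wx":0,"wy":0,"wz":0,"claw":1},{"tx":-16,"ty":26,"tz":0,"wx":0,"wy":0,"wz":0,"claw":1},{"tx":0,"ty":0,"tz":30,"wx":0,"wy":0,"wz":0,"claw":1},{"tx":0,"ty":0,"tz":30,"wx":0,"wy":0,"wz":0,"claw":1},{"tx":0,"ty":0,"tz":30,"wx":0,"wy":0,"wz":0,"claw":1},{"tx":0,"ty":0,"tz":30,"wx":0,"wy":0,"wz":0,"claw":1},{"tx":0,"ty":0,"tz":30,"wx":0,"wy":0,"wz":0,"claw":1},{"tx":0,"ty":0,"tz":30,"wx":0,"wy":0,"wz":0,"claw":1},{"tx":0,"ty":0,"tz":30,"wx":0,"wy":0,"wz":0,"claw":1},{"tx":0,"ty":0,"tz":20,"wx":0,"wy":0,"wz":0,"claw":1},{"tx":0,"ty":0,"tz":0,"wx":0,"wy":0,"wz":0,"claw":1},{"tx":0,"ty":0,"tz":0,"wx":0,"wy":0,"wz":0,"claw":1}]'
python3 - <<'E'
from h import *
o=manip.get_obs(); go(.533,.0505,.034,76.2); print(o['tool_rot'],o['tcp_pos'],o['force'])
E
```

```text
time: 18.25
tcp_pos: [0.5332, 0.0507, 0.0741]
tool_rot: [[-0.97, 0.244, -0.005], [0.244, 0.97, 0.001], [0.005, -0.0, -1.0]]
force: [-0.1, 0.0, -0.9]
gripper_width: 0.0421
shift [-0.  -0.2 40.1] yaw_y 75.89 wz -0.31
[[-9.69799022e-01  2.43846047e-01 -5.38170590e-03]
 [ 2.43844349e-01  9.69813886e-01  9.79478198e-04]
 [ 5.45809500e-03 -3.62401575e-04 -9.99985039e-01]] [0.53324065 0.05070122 0.07413931] [-0.06412472  0.04787515 -0.92957347]
```

```bash
python3 -m creep '[{"tx":0,"ty":0,"tz":20,"wx":0,"wy":0,"wz":0,"claw":1},{"tx":0,"ty":0,"tz":15,"wx":0,"wy":0,"wz":-0.3,"claw":1},{"tx":0,"ty":0,"tz":6.5,"wx":0,"wy":0,"wz":0,"claw":1},{"tx":-3,"ty":0,"tz":0,"wx":0,"wy":0,"wz":0,"claw":1},{"tx":-2,"ty":0,"tz":0,"wx":0,"wy":0,"wz":0,"claw":1},{"tx":0,"ty":0,"tz":0,"wx":0,"wy":0,"wz":0,"claw":1}]'; python3 -m creep '[{"tx":-1,"ty":0,"tz":0,"wx":0,"wy":0,"wz":0,"claw":1},{"tx":-1,"ty":0,"tz":0,"wx":0,"wy":0,"wz":0,"claw":1},{"tx":0,"ty":0,"tz":0,"wx":0,"wy":0,"wz":0,"claw":1}]'
```

```text
time: 18.85
tcp_pos: [0.5389, 0.0495, 0.0331]
tool_rot: [[-0.971, 0.238, -0.004], [0.238, 0.971, 0.001], [0.004, 0.0, -1.0]]
force: [1.1, -1.0, -2.6]
gripper_width: 0.0421
time: 19.15
tcp_pos: [0.5399, 0.0491, 0.0322]
tool_rot: [[-0.971, 0.238, -0.005], [0.238, 0.971, 0.001], [0.005, -0.0, -1.0]]
force: [-0.5, 0.3, -1.4]
gripper_width: 0.0426
```

```bash
python3 -m creep '[{"tx":-1,"ty":0,"tz":0,"wx":0,"wy":0,"wz":0,"claw":1},{"tx":0,"ty":0,"tz":0,"wx":0,"wy":0,"wz":0,"claw":1}]'|grep -E 'pos|force'; python3 -m creep '[{"tx":-1,"ty":0,"tz":0,"wx":0,"wy":0,"wz":0,"claw":1},{"tx":0,"ty":0,"tz":0,"wx":0,"wy":0,"wz":0,"claw":1}]'|grep -E 'pos|force'
```

```text
tcp_pos: [0.5406, 0.0489, 0.032]
force: [-0.3, 0.5, -2.3]
tcp_pos: [0.5408, 0.0488, 0.0318]
force: [-5.2, 2.1, 3.1]
```

```bash
python3 -m creep '[{"tx":-0.5,"ty":0,"tz":1,"wx":0,"wy":0,"wz":0,"claw":1},{"tx":0,"ty":0,"tz":0,"wx":0,"wy":0,"wz":0,"claw":1}]'|grep -E 'pos|force'; python3 -m creep '[{"tx":0,"ty":0,"tz":1,"wx":0,"wy":0,"wz":0,"claw":1},{"tx":0,"ty":0,"tz":0,"wx":0,"wy":0,"wz":0,"claw":1}]'|grep -E 'pos|force'
```

```text
tcp_pos: [0.5409, 0.0488, 0.0314]
force: [-13.4, 1.9, 17.6]
tcp_pos: [0.5409, 0.0488, 0.0314]
force: [-20.0, 1.3, 35.0]
```

```bash
python3 -m creep '[{"tx":0,"ty":0,"tz":-1,"wx":0,"wy":0,"wz":0,"claw":1},{"tx":0,"ty":0,"tz":0,"wx":0,"wy":0,"wz":0,"claw":-1},{"tx":0,"ty":0,"tz":0,"wx":0,"wy":0,"wz":0,"claw":-1},{"tx":0,"ty":0,"tz":0,"wx":0,"wy":0,"wz":0,"claw":-1},{"tx":10,"ty":0,"tz":-30,"wx":0,"wy":0,"wz":0,"claw":-1},{"tx":10,"ty":0,"tz":-40,"wx":0,"wy":0,"wz":0,"claw":-1},{"tx":20,"ty":0,"tz":-40,"wx":0,"wy":0,"wz":0,"claw":-1},{"tx":0,"ty":0,"tz":0,"wx":0,"wy":0,"wz":0,"claw":-1}]'
python3 m.py w10.png workpiece blue_edge
python3 - <<'E'
from h import *
go(.52,.192,.15,64); go(.5208,.1935,.0)
s=manip.snapshot('side'); 
for n in ['strap_pad','strap_handle']:
    for r in manip.pinpoint(s,n)[:2]: print(n,r['centre'],round(r['confidence'],2))
E
python3 -c "
import cv2
a=cv2.imread('pics/w10.png')[100:400,160:480];cv2.imwrite('pics/w10c.png',cv2.resize(a,(640,600)))"
```

```text
time: 20.75
tcp_pos: [0.505, 0.0585, 0.1462]
tool_rot: [[-0.971, 0.237, 0.001], [0.237, 0.971, 0.002], [-0.001, 0.002, -1.0]]
force: [1.5, 0.6, -0.7]
gripper_width: 0.0854
workpiece [0.5391, 0.0489, 0.0311] 0.68 [313. 230.]
blue_edge [0.5219, 0.1914, 0.0028] 0.72 [446. 172.]
blue_edge [0.5659, 0.0405, 0.0407] 0.63 [311. 260.]
  out workpiece 0.84 2741 (array([540.2,  49.6]), array([44. , 56.2]), 76.3, np.float64(43.2))
20.95 [0.5037 0.0578 0.1404]
shift [ 16.1 134.2  -9.7] yaw_y 76.24 wz 12.24
shift [ 14.8 136.  140.3] yaw_y 76.24 wz None
strap_pad [0.6056, -0.4058, 0.0011] 0.51
strap_pad [0.6151, 0.0266, 0.1675] 0.45
strap_handle [0.6383, 0.0216, 0.223] 0.7
```

View pics/w10c.png

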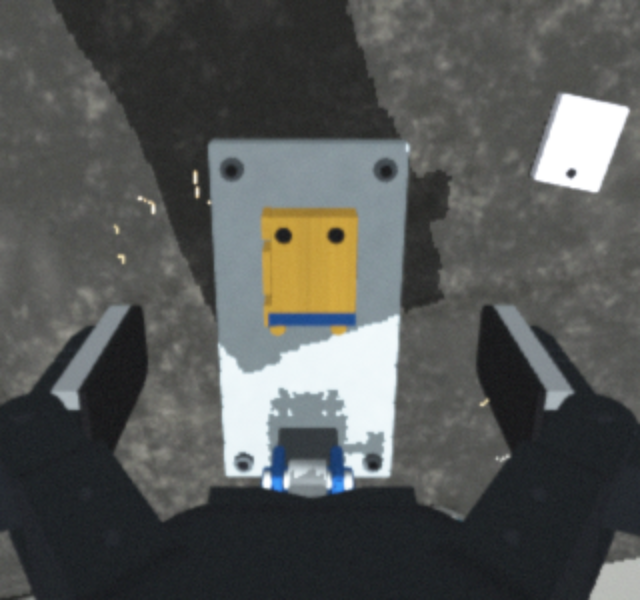

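```bash
python3 -m creep '[{"tx":0,"ty":0,"tz":0,"wx":0,"wy":0,"wz":6.1,"claw":-1},{"tx":0,"ty":0,"tz":0,"wx":0,"wy":0,"wz":6.1,"claw":-1},{"tx":11,"ty":32.5,"tz":0,"wx":0,"wy":0,"wz":0,"claw":-1},{"tx":11,"ty":32.5,"tz":0,"wx":0,"wy":0,"wz":0,"claw":-1},{"tx":11,"ty":32.5,"tz":25,"wx":0,"wy":0,"wz":0,"claw":-1},{"tx":11,"ty":32,"tz":35,"wx":0,"wy":0,"wz":0,"claw":-1},{"tx":0,"ty":0,"tz":30,"wx":0,"wy":0,"wz":0,"claw":-1},{"tx":0,"ty":0,"tz":0,"wx":0,"wy":0,"wz":0,"claw":-1},{"tx":0,"ty":0,"tz":0,"wx":0,"wy":0,"wz":0,"claw":-1}]'
python3 m.py w11.png shim_1; python3 -c "
from h import *
go(.521,.1935,-.001,64)"
```

```text
time: 22.0
tcp_pos: [0.5201, 0.1932, 0.0513]
tool_rot: [[-0.899, 0.438, -0.007], [0.438, 0.899, 0.0], [0.006, -0.003, -1.0]]
force: [0.5, -0.2, 0.9]
gripper_width: 0.0856
shim_1 [0.4723, 0.3255, -0.0005] 0.97 [473.  70.]
shim_1 [0.4088, 0.215, 0.0003] 0.87 [267.  54.]
shim_1 [0.5201, 0.1941, 0.0003] 0.86 [316. 221.]
  out shim_1 0.92 2887 (array([520.8, 193.8]), array([34. , 44.2]), 64.5, np.float64(7.2))
  out shim_1 0.8 4899 (array([405.6, 217.7]), array([44.5, 34.1]), 25.5, np.float64(7.2))
  out shim_1 0.55 4949 (array([473.8, 327.5]), array([34.9, 44.2]), 89.9, np.float64(7.3))
22.15 [0.5216 0.1934 0.0529]
shift [ 0.4 -0.2 53.9] yaw_y 63.99 wz -0.01
```

```bash
python3 -m creep '[{"tx":0.5,"ty":0,"tz":25,"wx":0,"wy":0,"wz":-0.5,"claw":-1},{"tx":0,"ty":0,"tz":20,"wx":0,"wy":0,"wz":0,"claw":-1},{"tx":0,"ty":0,"tz":9,"wx":0,"wy":0,"wz":0,"claw":-1},{"tx":0,"ty":0,"tz":0,"wx":0,"wy":0,"wz":0,"claw":1},{"tx":0,"ty":0,"tz":0,"wx":0,"wy":0,"wz":0,"claw":1},{"tx":0,"ty":0,"tz":0,"wx":0,"wy":0,"wz":0,"claw":1},{"tx":0,"ty":0,"tz":0,"wx":0,"wy":0,"wz":0,"claw":1},{"tx":0,"ty":0,"tz":0,"wx":0,"wy":0,"wz":0,"claw":1},{"tx":0,"ty":0,"tz":0,"wx":0,"wy":0,"wz":0,"claw":1},{"tx":0,"ty":0,"tz":0,"wx":0,"wy":0,"wz":0,"claw":1}]' 40
```

```text
time: 23.15
tcp_pos: [0.5213, 0.1945, -0.0006]
tool_rot: [[-0.903, 0.43, -0.002], [0.43, 0.903, 0.002], [0.003, 0.001, -1.0]]
force: [-1.4, -1.8, 17.8]
gripper_width: 0.0328
```

```bash
python3 -m creep '[{"tx":0,"ty":0,"tz":-30,"wx":0,"wy":0,"wz":0,"claw":1},{"tx":0,"ty":0,"tz":-40,"wx":0,"wy":0,"wz":-5.9,"claw":1},{"tx":0,"ty":0,"tz":-30,"wx":0,"wy":0,"wz":-5.8,"claw":1},{"tx":-10.6,"ty":-27.3,"tz":0,"wx":0,"wy":0,"wz":0,"claw":1},{"tx":-10.6,"ty":-27.3,"tz":0,"wx":0,"wy":0,"wz":0,"claw":1},{"tx":-10.6,"ty":-27.3,"tz":0,"wx":0,"wy":0,"wz":0,"claw":1},{"tx":-10.6,"ty":-27.3,"tz":0,"wx":0,"wy":0,"wz":0,"claw":1},{"tx":-10.6,"ty":-27.3,"tz":0,"wx":0,"wy":0,"wz":0,"claw":1},{"tx":0,"ty":0,"tz":30,"wx":0,"wy":0,"wz":0,"claw":1},{"tx":0,"ty":0,"tz":0,"wx":0,"wy":0,"wz":0,"claw":1},{"tx":0,"ty":0,"tz":0,"wx":0,"wy":0,"wz":0,"claw":1}]'
python3 -c "
from h import *
go(.5405,.049,.044,76.2)"
```

```text
time: 24.25
tcp_pos: [0.5388, 0.0489, 0.0676]
tool_rot: [[-0.971, 0.238, -0.006], [0.238, 0.971, 0.001], [0.006, -0.0, -1.0]]
force: [0.0, -0.7, 0.8]
gripper_width: 0.033
shift [-1.8  0.5 23.6] yaw_y 76.25 wz 0.05
```

```bash
python3 -m creep '[{"tx":-1,"ty":0,"tz":12,"wx":0,"wy":0,"wz":0,"claw":1},{"tx":0,"ty":0,"tz":8,"wx":0,"wy":0,"wz":0,"claw":1},{"tx":0,"ty":0,"tz":2,"wx":0,"wy":0,"wz":0,"claw":1},{"tx":0,"ty":0,"tz":0,"wx":0,"wy":0,"wz":0,"claw":1}]'|grep -E 'pos|force'
python3 -m creep '[{"tx":0,"ty":0,"tz":1,"wx":0,"wy":0,"wz":0,"claw":1},{"tx":0,"ty":0,"tz":0,"wx":0,"wy":0,"wz":0,"claw":1}]'|grep -E 'pos|force'
```

```text
tcp_pos: [0.5397, 0.0487, 0.0447]
force: [-0.5, -0.2, -0.5]
tcp_pos: [0.5401, 0.0485, 0.0442]
force: [-0.4, -0.4, -1.3]
```

```bash
python3 -m creep '[{"tx":0,"ty":0,"tz":1,"wx":0,"wy":0,"wz":0,"claw":1},{"tx":0,"ty":0,"tz":0,"wx":0,"wy":0,"wz":0,"claw":1}]'|grep -E 'pos|force'
```

```text
tcp_pos: [0.5402, 0.0485, 0.0434]
force: [-1.3, -0.3, 4.1]
```

```bash
python3 -m creep '[{"tx":0,"ty":0,"tz":0,"wx":0,"wy":0,"wz":0,"claw":-1},{"tx":0,"ty":0,"tz":0,"wx":0,"wy":0,"wz":0,"claw":-1},{"tx":0,"ty":0,"tz":0,"wx":0,"wy":0,"wz":0,"claw":-1},{"tx":0,"ty":0,"tz":-30,"wx":0,"wy":0,"wz":0,"claw":-1},{"tx":20,"ty":0,"tz":-40,"wx":0,"wy":0,"wz":0,"claw":-1},{"tx":30,"ty":0,"tz":-40,"wx":0,"wy":0,"wz":0,"claw":-1},{"tx":20,"ty":0,"tz":-30,"wx":0,"wy":0,"wz":0,"claw":-1},{"tx":0,"ty":0,"tz":-30,"wx":0,"wy":0,"wz":0,"claw":-1},{"tx":0,"ty":0,"tz":0,"wx":0,"wy":0,"wz":0,"claw":-1}]'
python3 m.py w12.png workpiece shim_1 strap_pad strap_handle
python3 - <<'E'
from h import *
s=look('side')
for n in ['strap_handle','strap_pad']:
    for r in manip.pinpoint(s,n)[:2]: print(n,r['centre'],round(r['confidence'],2))
# red grip: colour cloud
for c in ('side','scene','wrist'):
    s=look(c);p=s['pixels'].astype(int);m=(p[...,0]>110)&(p[...,1]<60)&(p[...,2]<60)
    P=cloud(s,m);P=P[(np.hypot(P[:,0]-.64,P[:,1]-.022)<.06)&(P[:,2]>.1)]
    if len(P): print(c,len(P),np.percentile(P,[3,50,97],axis=0).round(4))
print(manip.get_obs()['qpos'])
E
python3 -c "
import cv2
a=cv2.imread('pics/w12.png')[100:400,160:480];cv2.imwrite('pics/w12c.png',cv2.resize(a,(640,600)))"
```

```text
time: 25.95
tcp_pos: [0.4743, 0.0653, 0.2173]
tool_rot: [[-0.971, 0.237, 0.001], [0.237, 0.971, 0.002], [-0.0, 0.002, -1.0]]
force: [-0.5, 0.5, -0.7]
gripper_width: 0.085
workpiece [0.5393, 0.049, 0.0295] 0.68 [314. 229.]
shim_1 [0.4091, 0.2143, -0.0016] 0.86 [424.  89.]
shim_1 [0.4764, 0.3255, 0.0023] 0.74 [525. 123.]
strap_pad [0.4087, 0.2153, -0.0006] 0.47 [425.  88.]
  out workpiece 0.71 577 (array([539.9,  50. ]), array([43.9, 55.3]), 75.3, np.float64(42.9))
  out shim_1 0.94 1318 (array([405.9, 217.5]), array([44. , 34.2]), 25.7, np.float64(7.4))
  out shim_1 0.82 1109 (array([540.8,  49.2]), array([33.8, 44.3]), 76.9, np.float64(51.1))
  out shim_1 0.67 1169 (array([474.1, 326.9]), array([34.3, 44.5]), 89.8, np.float64(7.6))
26.3 [0.4725 0.0648 0.2124]
strap_handle [0.5099, 0.469, 0.0034] 0.64
strap_handle [0.6412, 0.0198, 0.2265] 0.59
strap_pad [0.6209, 0.0306, 0.1673] 0.79
side 38 [[0.633  0.0093 0.2094]
 [0.6391 0.013  0.2295]
 [0.6455 0.0209 0.246 ]]
scene 2 [[0.6335 0.0203 0.2182]
 [0.634  0.0227 0.2203]
 [0.6344 0.025  0.2224]]
[ 0.13542378  0.17534114 -0.12643436  1.27437296  0.00164989  0.37553833]
```

View pics/w12c.png

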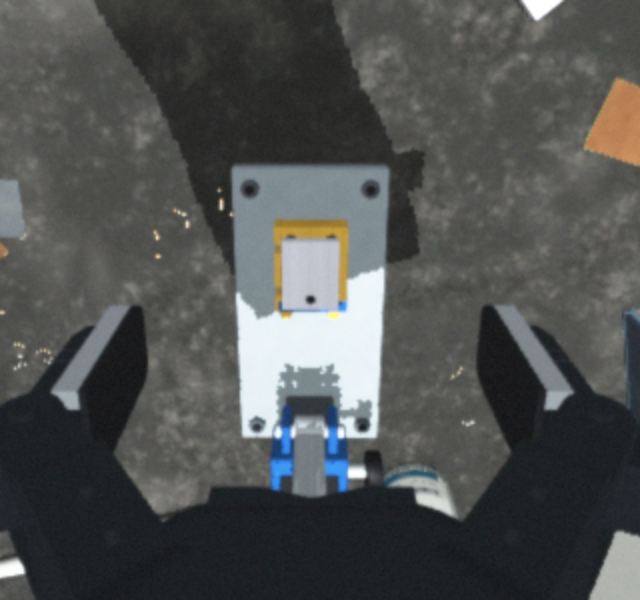

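```bash
python3 -m creep '[{"tx":0,"ty":0,"tz":-40,"wx":0,"wy":0,"wz":0,"claw":1},{"tx":0,"ty":0,"tz":-40,"wx":0,"wy":0,"wz":0,"claw":1},{"tx":-10,"ty":0,"tz":-10,"wx":0,"wy":0,"wz":0,"claw":1},{"tx":-20,"ty":0,"tz":0,"wx":0,"wy":0,"wz":0,"claw":1},{"tx":-20,"ty":0,"tz":0,"wx":0,"wy":0,"wz":0,"claw":1},{"tx":-20,"ty":0,"tz":0,"wx":0,"wy":0,"wz":0,"claw":1},{"tx":-20,"ty":0,"tz":0,"wx":0,"wy":0,"wz":0,"claw":1}]'
cat > g.py <<'E'
from h import *
o=manip.get_obs();R=np.array(o['tool_rot']);d=np.array(o['tcp_pos'])-[.5407,.0486,0];a=np.radians(-13.8);c,s=np.cos(a),np.sin(a)
print('fix',(np.array([d[0]*c+d[1]*s,-d[0]*s+d[1]*c,d[2]])*1000).round(1),'f',np.array(o['force']).round(1),'z',R[:,2].round(3),'yaw',round(np.degrees(np.arctan2(R[1,1],R[0,1])),2),'t',o['time'],'q',np.array(o['qpos']).round(2),'w',o['gripper_width'])
E
python3 g.py
```

```text
time: 27.3
tcp_pos: [0.5615, 0.0433, 0.3028]
tool_rot: [[-0.971, 0.238, -0.005], [0.238, 0.971, 0.001], [0.005, -0.0, -1.0]]
force: [-0.0, 0.3, -0.1]
gripper_width: -0.0001
fix [ 2.150e+01 -2.000e-01  3.028e+02] f [-0.   0.3 -0.1] z [-0.005  0.001 -1.   ] yaw 76.24 t 27.3 q [0.08 0.36 0.34 1.56 0.   0.32] w -0.00012465907361464829
```

```bash
python3 -m creep '[{"tx":-22,"ty":0,"tz":0,"wx":0,"wy":0,"wz":0,"claw":1},{"tx":-22,"ty":0,"tz":0,"wx":0,"wy":0,"wz":0,"claw":1},{"tx":-22,"ty":0,"tz":0,"wx":0,"wy":0,"wz":0,"claw":1},{"tx":-22,"ty":0,"tz":0,"wx":0,"wy":0,"wz":0,"claw":1},{"tx":-24,"ty":0,"tz":0,"wx":0,"wy":0,"wz":0,"claw":1},{"tx":0,"ty":0,"tz":0,"wx":0,"wy":0,"wz":0,"claw":1}]' >/dev/null
python3 g.py; python3 - <<'E'
from h import *
print('contact path: TCP fix x,z')
H=(95,71);r=150;t=6.5
for th in np.radians([92,80,70,60,50,40,30,20,12,6,0]):
    print(round(np.degrees(th)),round(H[0]-r*np.cos(th)+t*np.sin(th)+11,1),round(H[1]+r*np.sin(th)+t*np.cos(th),1))
E
```

```text
fix [134.6  -0.4 300.1] f [-0.2  0.6 -1.1] z [-0.007  0.001 -1.   ] yaw 76.2 t 27.9 q [0.02 0.66 0.82 1.74 0.   0.26] w 0.0003861863237956633
contact path: TCP fix x,z
92 117.7 220.7
80 86.4 219.8
70 60.8 214.2
60 36.6 204.2
50 14.6 190.1
40 -4.7 172.4
30 -20.7 151.6
20 -32.7 128.4
12 -39.4 108.5
6 -42.5 93.1
0 -44.0 77.5
```

```bash
python3 -m creep '[{"tx":0,"ty":0,"tz":30,"wx":0,"wy":0,"wz":0,"claw":1},{"tx":0,"ty":0,"tz":30,"wx":0,"wy":0,"wz":0,"claw":1},{"tx":0,"ty":0,"tz":20,"wx":0,"wy":0,"wz":0,"claw":1},{"tx":8,"ty":0,"tz":0,"wx":0,"wy":0,"wz":0,"claw":1},{"tx":9,"ty":0,"tz":0,"wx":0,"wy":0,"wz":0,"claw":1},{"tx":8,"ty":0,"tz":0,"wx":0,"wy":0,"wz":0,"claw":1},{"tx":8,"ty":0,"tz":0,"wx":0,"wy":0,"wz":0,"claw":1},{"tx":8,"ty":0,"tz":0,"wx":0,"wy":0,"wz":0,"claw":1},{"tx":8,"ty":0,"tz":1,"wx":0,"wy":0,"wz":0,"claw":1},{"tx":0,"ty":0,"tz":0,"wx":0,"wy":0,"wz":0,"claw":1}]' >/dev/null
python3 g.py; python3 -c "
from h import *
s=look('side','s1.png')
for r in manip.pinpoint(s,'strap_handle')[:2]: print(r['centre'],r['confidence'])"
```

```text
fix [ 8.230e+01 -1.000e-01  2.219e+02] f [ 0.1 -0.4  1.2] z [-0.005  0.001 -1.   ] yaw 76.26 t 28.9 q [0.05 0.48 0.32 1.42 0.   0.29] w -0.00013516531032040975
[0.6034, 0.0309, 0.2222] 0.61
```

```bash
python3 -m creep '[{"tx":11,"ty":0,"tz":4,"wx":0,"wy":0,"wz":0,"claw":1},{"tx":11,"ty":0,"tz":4,"wx":0,"wy":0,"wz":0,"claw":1},{"tx":12,"ty":0,"tz":5,"wx":0,"wy":0,"wz":0,"claw":1},{"tx":12,"ty":0,"tz":5,"wx":0,"wy":0,"wz":0,"claw":1},{"tx":11,"ty":0,"tz":7,"wx":0,"wy":0,"wz":0,"claw":1},{"tx":11,"ty":0,"tz":7,"wx":0,"wy":0,"wz":0,"claw":1},{"tx":10,"ty":0,"tz":9,"wx":0,"wy":0,"wz":0,"claw":1},{"tx":10,"ty":0,"tz":9,"wx":0,"wy":0,"wz":0,"claw":1},{"tx":8,"ty":0,"tz":10,"wx":0,"wy":0,"wz":0,"claw":1},{"tx":8,"ty":0,"tz":10,"wx":0,"wy":0,"wz":0,"claw":1},{"tx":6,"ty":0,"tz":12,"wx":0,"wy":0,"wz":0,"claw":1},{"tx":6,"ty":0,"tz":12,"wx":0,"wy":0,"wz":0,"claw":1},{"tx":4,"ty":0,"tz":10,"wx":0,"wy":0,"wz":0,"claw":1},{"tx":4,"ty":0,"tz":10,"wx":0,"wy":0,"wz":0,"claw":1},{"tx":0,"ty":0,"tz":0,"wx":0,"wy":0,"wz":0,"claw":1}]' >/dev/null
python3 g.py; python3 -c "
from h import *
s=look('side','s2.png')
for r in manip.pinpoint(s,'strap_handle')[:2]: print(r['centre'],r['confidence'])
a=cv2.imread('pics/s2.png');u,v=px(s,[.54,.05,.08]).astype(int);cv2.imwrite('pics/s2c.png',cv2.resize(a[v-60:v+60,u-80:u+80],(640,480),interpolation=cv2.INTER_CUBIC))"
```

```text
fix [-42.2  -0.5 107.1] f [-0.2 -0.1  0.1] z [-0.007  0.001 -1.   ] yaw 76.25 t 30.5 q [ 0.11  0.28 -0.26  1.03  0.    0.35] w -0.00029130107226139955
[0.4816, 0.0624, 0.1044] 0.75
```

View pics/s2c.png

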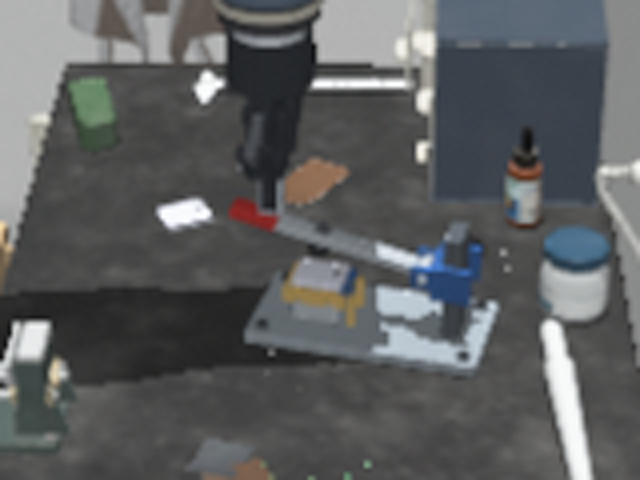

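```bash
python3 -m creep '[{"tx":4,"ty":0,"tz":6,"wx":0,"wy":0,"wz":0,"claw":1},{"tx":4,"ty":0,"tz":6,"wx":0,"wy":0,"wz":0,"claw":1},{"tx":4,"ty":0,"tz":6,"wx":0,"wy":0,"wz":0,"claw":1},{"tx":0,"ty":0,"tz":0,"wx":0,"wy":0,"wz":0,"claw":1}]' >/dev/null
python3 g.py;python3 -m creep '[{"tx":0,"ty":0,"tz":3,"wx":0,"wy":0,"wz":0,"claw":1},{"tx":0,"ty":0,"tz":3,"wx":0,"wy":0,"wz":0,"claw":1},{"tx":0,"ty":0,"tz":0,"wx":0,"wy":0,"wz":0,"claw":1}]' >/dev/null
python3 g.py
```

```text
fix [-54.6  -0.6  89.4] f [-0.1  0.4 -0.8] z [-0.007  0.001 -1.   ] yaw 76.25 t 31.0 q [ 0.12  0.28 -0.32  0.98  0.    0.36] w 0.00012326290690920728
fix [-53.5  -0.4  84. ] f [ 0.2 -0.2  1.1] z [-0.006  0.001 -1.   ] yaw 76.24 t 31.3 q [ 0.12  0.28 -0.33  0.97  0.    0.36] w 4.144277142231612e-05
```

```bash
for i in 1 2; do python3 -m creep '[{"tx":0,"ty":0,"tz":2,"wx":0,"wy":0,"wz":0,"claw":1},{"tx":0,"ty":0,"tz":0,"wx":0,"wy":0,"wz":0,"claw":1}]' >/dev/null
python3 g.py|cut -c1-60; done
```

```text
fix [-53.4  -0.3  82.1] f [-0.2 -0.2 -0.1] z [-0.005  0.001 
fix [-53.5  -0.3  80.1] f [-1.4 -0.  -0.4] z [-0.005  0.001
```

```bash
for i in 1 2; do python3 -m creep '[{"tx":0,"ty":0,"tz":1,"wx":0,"wy":0,"wz":0,"claw":1},{"tx":0,"ty":0,"tz":0,"wx":0,"wy":0,"wz":0,"claw":1}]' >/dev/null
python3 g.py|cut -c1-60; done
```

```text
fix [-53.5  -0.3  79.2] f [ 0.1 -0.4 -1.2] z [-0.005  0.001 
fix [-53.5  -0.3  78.2] f [-0.4 -1.2 -0. ] z [-0.005  0.001
```

```bash
for i in 1 2 3; do python3 -m creep '[{"tx":0,"ty":0,"tz":1,"wx":0,"wy":0,"wz":0,"claw":1},{"tx":0,"ty":0,"tz":0,"wx":0,"wy":0,"wz":0,"claw":1}]' >/dev/null
python3 g.py|cut -c1-60; done;  python3 -c "
from h import *
s=look('side','s3.png')
for n in ('strap_handle','strap_pad'):
  for r in manip.pinpoint(s,n)[:2]: print(n,r['centre'],r['confidence'])
s=look('scene')
for n in ('strap_handle','strap_pad'):
  for r in manip.pinpoint(s,n)[:2]: print(n,r['centre'],r['confidence'])
"
```

```text
fix [-53.5  -0.3  77.2] f [ 0.1 -0.5  0.9] z [-0.005  0.001 
fix [-53.5  -0.3  76.4] f [-2.1 -0.1  4.2] z [-0.005  0.001 
fix [-53.4  -0.2  76.2] f [-7.1 -0.5 19.3] z [-0.005  0.001 
strap_handle [0.4787, 0.0638, 0.0707] 0.56
strap_pad [0.5373, 0.0467, 0.0509] 0.59
strap_handle [0.4848, 0.0647, 0.066] 0.8
strap_handle [0.6074, -0.4044, 0.0018] 0.67
strap_pad [0.5388, 0.0498, 0.0481] 0.92
```

```bash
python3 -m creep '[{"tx":0,"ty":0,"tz":0.7,"wx":0,"wy":0,"wz":0,"claw":1},{"tx":0,"ty":0,"tz":0,"wx":0,"wy":0,"wz":0,"claw":1},{"tx":0,"ty":0,"tz":0,"wx":0,"wy":0,"wz":0,"claw":1},{"tx":0,"ty":0,"tz":0,"wx":0,"wy":0,"wz":0,"claw":1},{"tx":0,"ty":0,"tz":0,"wx":0,"wy":0,"wz":0,"claw":1}]' >/dev/null
python3 g.py; python3 - <<'E'
from h import *
s=look('side')
u,v=px(s,[.54,.05,.08]).astype(int);a=cv2.cvtColor(s['pixels'],cv2.COLOR_RGB2BGR)
cv2.imwrite('pics/s4c.png',cv2.resize(a[v-50:v+50,u-66:u+66],(792,600),interpolation=cv2.INTER_CUBIC))
# strap slope from depth: strap top points vs fixture x
for c in ('side','scene','wrist'):
  s=look(c);P=cloud(s,np.ones((400,640),bool))
  d=P-[.5407,.0486,0];k=np.radians(-13.8);X=d[:,0]*np.cos(k)+d[:,1]*np.sin(k);Y=-d[:,0]*np.sin(k)+d[:,1]*np.cos(k)
  m=(X>-38)&(abs(Y)<.008)&(P[:,2]>.065)&(P[:,2]<.085)&(X>-.036)&(X<.07)
  if m.sum()>15: p=np.polyfit(X[m],P[m,2],1);print(c,m.sum(),'slope angle',-np.arctan(p[0]),'z at pad',p[1])
E
```

```text
fix [-53.4  -0.2  76.1] f [-12.   -1.2  32.3] z [-0.004  0.001 -1.   ] yaw 76.25 t 33.5 q [ 0.12  0.29 -0.34  0.94  0.    0.36] w -0.0002785224418698794
side 72 slope angle -0.0021589916119534123 z at pad 0.07284274794622127
scene 86 slope angle 0.01142331398548307 z at pad 0.07338241648554668
wrist 300 slope angle 0.019830397372098296 z at pad 0.07739285665713942
```

View pics/s4c.png

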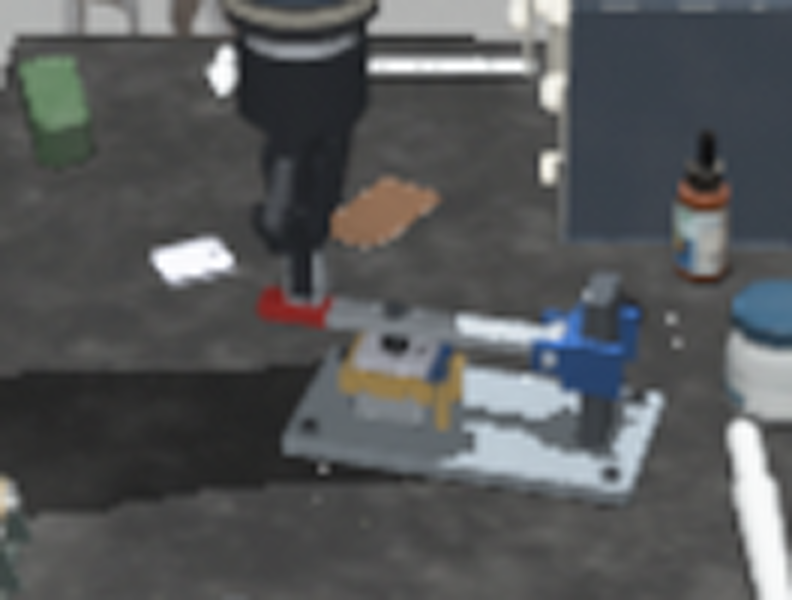

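```bash
python3 -c "
from rig import manip
print(manip.sign_off()); o=manip.get_obs(); print(o['time'],o['force'])"
```

```text
the job is handed in; nothing more can be done
None
the job is handed in; nothing more can be done
```

The job is done and handed in at about 33.7 s. The plate is on the rest with its blue edge against both pins, one shim is on it, and the gripper is pressing the strap down.

**What I did**
- **Plate:** A leather scrap curled up beside one side of the plate, so I first shifted it about 6 cm to clear bench and re-gripped it. I then turned it, lowered it on the rest and pushed it against the pins until I felt contact.
- **Shim:** I put one shim on the plate. The other two were not touched.
- **Strap:** I swung it down with the closed fingers and left it pressed at about 32 N on the red grip.

**Last checks**
- **Plate:** measured before the strap came down, it was centred within about 1 mm of the seat. It lay about 0.1° off the fixture's direction.
- **Shim:** measured before the strap came down, it was within about 1 mm of centre and about 0.7° off. I did not measure it again under load, but the last side picture shows the pad on it and nothing visibly shifted.
- **Strap level:** depth fits from the three cameras gave −0.002, +0.011 and +0.020 rad, within the 0.06 limit. The height of the finger contact suggested about −0.02, which also counts as level.

**What disagreed**
- **Turn angle:** the description says a quarter turn, but in the pictures the plate lay about 168° from where its blue edge meets the pins. I went by the blue edge and turned it about 168°.
- **Head setting:** my estimates ranged from about 1.5 to 6 mm, most of them 2 to 4 mm. One shim fits these settings.

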